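# Lay the four diyas in the thali

### The job

Gather the four clay diyas into the steel thali, each upright in the middle of its own brass coaster: the large round diya on the large round coaster, the small round one on the small round coaster, the square one on the square coaster and the boat-shaped one on the oval coaster. Leave the two plain clay bowls, which have no wick lip, standing where they are.

Things in the scene. Friction and masses are not known exactly. Their poses are not given: they have to be found in the camera images.
- diya_large: The large round unglazed clay diya: an oil-lamp bowl 64 mm across and 28 mm high with one pinched wick lip jutting 20 mm from the rim along +x. Starts upright on the marble, z = 0. Origin: centre of the round bowl's underside. The outer wall is upright from 14 mm up to the rim and narrows below; gripping along y, across the lip, takes 64 mm.
- diya_small: The small round unglazed clay diya: a bowl 44 mm across and 24 mm high with one pinched wick lip jutting 20 mm from the rim along +x. Starts upright on the marble, z = 0. Origin: centre of the round bowl's underside. The outer wall is upright from 12 mm up to the rim; gripping along y, across the lip, takes 44 mm.
- diya_square: The square unglazed clay diya, 26 mm high, with four corners pulled out into wick lips (90 mm corner to corner). Its four sides are upright and flat over the middle 34 mm and 52 mm apart, along x and y. Origin: centre of the underside. Starts upright on the marble, z = 0.
- diya_boat: The boat-shaped unglazed clay diya, 84 mm long along x with two pointed ends, 44 mm wide along y, 25 mm high; its two long sides are upright and parallel over the middle 30 mm. Origin: centre of the underside. Starts upright on the marble, z = 0.
- bowl_large: A plain round unglazed clay bowl, NOT a diya: same 64 mm width and 28 mm height as the large diya but with an unbroken rim, no wick lip. Stands on the marble; to be left there. Origin: centre of the underside.
- bowl_small: A plain round unglazed clay bowl, NOT a diya: same 44 mm width and 24 mm height as the small diya but with an unbroken rim, no wick lip. Stands on the marble; to be left there. Origin: centre of the underside.
- coaster_large: Fixed brass-coloured coaster, flat, 4 mm thick, on the floor of a big steel thali (round tray 330 mm across, rim 18 mm above the marble). The four coaster centres lie a quarter turn apart, 82 mm from the thali's middle, in shuffled places. Origin: centre of the underside, so the top is 4 mm higher (7 mm above the marble). This is the large round one, 92 mm across.
- coaster_small: Fixed brass-coloured coaster, flat, 4 mm thick, on the floor of a big steel thali (round tray 330 mm across, rim 18 mm above the marble). The four coaster centres lie a quarter turn apart, 82 mm from the thali's middle, in shuffled places. Origin: centre of the underside, so the top is 4 mm higher (7 mm above the marble). This is the small round one, 60 mm across.
- coaster_square: Fixed brass-coloured coaster, flat, 4 mm thick, on the floor of a big steel thali (round tray 330 mm across, rim 18 mm above the marble). The four coaster centres lie a quarter turn apart, 82 mm from the thali's middle, in shuffled places. Origin: centre of the underside, so the top is 4 mm higher (7 mm above the marble). This is the square one, 76 by 76 mm, sides along x and y.
- coaster_oval: Fixed brass-coloured coaster, flat, 4 mm thick, on the floor of a big steel thali (round tray 330 mm across, rim 18 mm above the marble). The four coaster centres lie a quarter turn apart, 82 mm from the thali's middle, in shuffled places. Origin: centre of the underside, so the top is 4 mm higher (7 mm above the marble). This is the oval one, 100 mm long along x, 56 mm wide along y.
Not all that is in view belongs to the job. Leave any purple look-alike of the diya_boat alone.

How it is judged:
At the end, for the whole second after the job is handed in: Each diya stands upright (within 0.12 rad), released and at rest, on the coaster of its own shape and size, centred within 12 mm, its underside 1 to 8 mm above the coaster's underside; both plain bowls are within 15 mm of where they started (horizontal distance between diya_large and coaster_large below 0.012 m and z of diya_large in the frame of coaster_large between 0.001 and 0.008 m and angle between each of diya_large, diya_small, diya_square, diya_boat's own z axis and vertical below 0.12 rad and linear speed of each of diya_large, diya_small, diya_square, diya_boat below 0.01 m/s and horizontal distance between diya_small and coaster_small below 0.012 m and z of diya_small in the frame of coaster_small between 0.001 and 0.008 m and horizontal distance between diya_square and coaster_square below 0.012 m and z of diya_square in the frame of coaster_square between 0.001 and 0.008 m and horizontal distance between diya_boat and coaster_oval below 0.012 m and z of diya_boat in the frame of coaster_oval between 0.001 and 0.008 m and distance of each of bowl_large, bowl_small from where it was at the start of the episode below 0.015 m); the robot touches nothing.
It fails at once if a plain clay bowl is moved by more than 15 mm (distance of any of bowl_large, bowl_small from where it was at the start of the episode above 0.015 m).
It also fails if it takes over 99 s, if anything falls off the work surface, if the arm or the gripper's body presses on something with over 40 N, if the wrist force passes 120 N, or if a joint passes its speed limit or range.

### The arm

A 6-joint arm with a two-finger parallel gripper is mounted at the origin on the work surface. World frame = base frame: x ahead of the robot, y to its left, z up, the work surface at z = 0. Lengths are in m, angles in rad, forces in N, time in s.
With the tool pointing down it reaches from about 0.375 to 0.9 m from the base axis. Payload 3.1 kg.
Tool frame: the origin (TCP) lies at the very end of the fingers, on their centre line; the grasp point (between the pads) lies 19 mm behind it; x points along the fingers, z is the direction in which the jaws open and shut, and the axes are right-handed (so a half turn about x gives the same grasp; the last joint's range is limited). The gripper opens to 85 mm and grips with 20 to 120 N. Pads are 22 mm wide; open, the fingers measure 114 mm over their backs; the gripper's body (76 mm by 85 mm) begins 54 mm behind the grasp point. The pads swing forward as they close: fully open they stand 13 mm farther back than shut.
Start: joints at [0.972, 0.527, 1.433, -0, 1.181, -0.178], TCP at [0.255, 0.57, 0.231] pointing down, gripper open.
Joint ranges: [-3.08, 3.08], [-0.75, 2.2], [0.22, 2.44], [-1.43, 4.57], [0, 2.65], [-2.85, 2.85]. Speed limits (rad/s): [2.79, 2.79, 3.14, 3.14, 3.14, 3.14].

### API

Orientations are given as a unit quaternion [x, y, z, w].
In Python, from station import manip, viewer, job gives the robot as it stands.
- The arm moves only by the tool move_arm, never from a script. Its argument "deltas" is one flat list of numbers, 7 for each row, row after row: the finger opening in mm, from 0 to 85.4, then the shift along the tool's x, y, z in mm, then the turn, a rotation vector about the tool's x, y, z in degrees. In form: [jaw, tx, ty, tz, rx, ry, rz, jaw, tx, ty, tz, rx, ry, rz, ...]. A call has 1 to 10 rows; each row shifts and turns the commanded pose from where the row before left it, along the tool's axes as they then stand; what a row does not reach is not made up. A row lasts 1/10 s, in which the tool goes at most 50 mm and 8.59 degrees, less where a joint would pass 70% of its speed; a pose out of reach is approached as far as the arm can. A call is refused whole if a number of a shift passes 50 or a number of a turn 8.59, either way. A call with a gripper value outside its range is refused whole. The fingers move at their own pace and stop on an object; "force" is the grip in N (left out, the last holds). Time passes only in rows, so rows that do not move let the fingers close. It gives the time, the measured TCP pose, the force and the opening at its end, in the units of the state.
- manip.sense(): the state, without advancing time (a new reading comes with each control period).
- viewer.snapshot(name): name is "side" or "top" or "wrist"; returns a dict with "image" (420x560x3 uint8, red, green, blue), "depth" (420x560 float32, m along the optical axis (not along the pixel's ray), 0 where there is no reading), "fovy" (degrees; the focal length in pixels is half the picture's height over the tangent of half this angle, whatever the lens; pixels are square), "cx", "cy" (the principal point, pixels), "k1" (the pictures are not rectified: a ray, as slopes to the right and down, at radius r is drawn at 1 + k1 r^2 times it, then the intrinsics apply), "R" (3x3) and "t" (3): a world point X has camera coordinates R X + t. Camera axes: x right, y down, z forward; pixel columns grow to the right and rows downward; lengths in m; the calibration is good to about 2 mm. A picture is of the moment at which its call begins.
- job.sign_off(): hands the job in, once; it reports no verdict.
The state is a dict: "t": time; "q": joint angles; "qd": joint speeds; "tau": joint torques, N m; "tcp_pos": TCP position; "tool_rot": TCP orientation; "force": force on the tool from outside, world axes, zero at the start; "ft_torque": the same for the moment, N m; "finger_gap": opening from 0.0 (shut) to 1.0 (fully open).
Only numpy, scipy, OpenCV 4.12 (cv2) and the standard library are available. Lean on these libraries where they do the work, as an engineer would, in place of code of your own. Each camera call takes 0.05 s, during which the arm holds its last target.

## Working session

There is one attempt and no reset: what is moved stays moved. The work goes in short steps, Python scripts to look and compute and a tool call to move; the robot and the scene stay as the last step left them, time stands still between calls to the robot, and variables do not carry over. Pictures are saved under pics/ and viewed, and the job is handed in when it is done.

Besides the shell and the picture viewer there is one more tool, called as name(argument=value, ...) on one line, values as JSON. move_arm: Moves the arm, as the interface text tells. Its arguments: {"type":"object","properties":{"deltas":{"type":"array"},"force":{"type":"number"}},"required":["deltas"]}

```bash
mkdir -p pics; ls
cat > h.py <<'E'
import numpy as np, cv2, pickle
from station import manip, viewer, job
E
python3 - <<'E'
from h import *
s=manip.sense(); print(s)
for n in ["top","side","wrist"]:
    d=viewer.snapshot(n); pickle.dump(d,open(f"{n}0.pkl","wb")); cv2.imwrite(f"pics/{n}0.png",d["image"][:,:,::-1])
    print(n,d["fovy"],d["cx"],d["cy"],d["k1"],d["R"],d["t"])
E
```

```text
pics
{'t': 0.0, 'q': array([ 9.71507129e-01,  5.28459445e-01,  1.43387308e+00,  2.50790060e-05,
        1.18142666e+00, -1.78505271e-01]), 'qd': array([ 9.69045192e-05,  6.78276424e-04,  1.03273758e-03, -8.92785301e-04,
       -3.43735459e-04, -1.00555690e-03]), 'tau': array([ 1.43059115e-03, -4.42354989e+01, -1.78024471e+01, -1.32986656e-04,
        8.38312990e-03,  1.62731942e-05]), 'tcp_pos': array([0.25486232, 0.5699013 , 0.23034706]), 'tool_rot': array([-0.38483814,  0.5941074 ,  0.38426163,  0.59268795]), 'force': array([ 0.67030217, -1.13703951, -0.17687107]), 'ft_torque': array([ 0.01845986, -0.0176545 , -0.00169937]), 'finger_gap': 0.9996209418832277}
top 44.55115907751735 282.9942152905463 219.12708611624376 -0.15231898190638066 [[ 0.02847026 -0.99958709 -0.00388411]
 [-0.99575755 -0.02802062 -0.08764553]
 [ 0.0875005   0.00636292 -0.99614415]] [0.04328959 0.4291646  1.32524361]
side 54.86893196896176 276.0298519253234 210.00327283131637 -0.017257388199144758 [[ 0.84732392 -0.53093816 -0.01211819]
 [-0.35823741 -0.55456816 -0.7510793 ]
 [ 0.3920563   0.64074864 -0.66010078]] [-0.34127631  0.19197327  0.65058507]
wrist 64.25321981957924 279.447446940598 210.42440464650963 -0.03132644203295138 [[ 0.4089132   0.91257184 -0.00162339]
 [ 0.87051312 -0.38953209  0.30078506]
 [ 0.27385562 -0.12440816 -0.95369057]] [-0.6242193  -0.03867543  0.37955363]
```

View pics/top0.png

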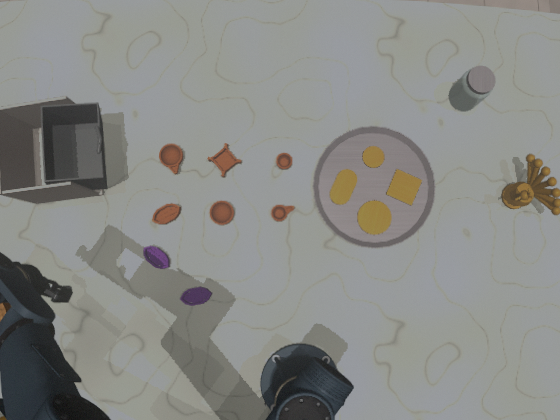

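View pics/side0.png

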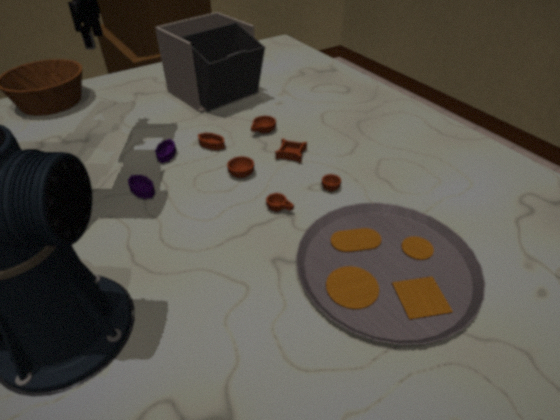

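View pics/wrist0.png

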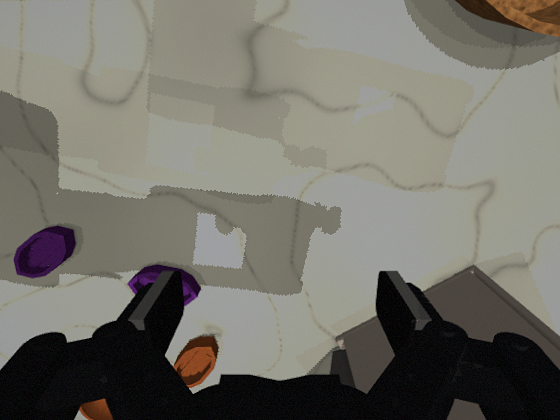

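The top view shows the large diya at (172,156) with its lip pointing down, the square diya at (226,160), and the boat at (167,213). The small diya is at (280,213) with its lip pointing right. The plain bowls are at (222,212) and (284,161). The thali is at (374,187), with coasters small (373,157), oval (344,187), square (404,187) and large (374,217). Next I'll measure these and enlarge a crop.

```bash
cat >> h.py <<'E'
def rays(d,uv):
    f=210/np.tan(np.radians(d["fovy"]/2))
    K=np.array([[f,0,d["cx"]],[0,f,d["cy"]],[0,0,1.]])
    uv=np.asarray(uv,float).reshape(-1,1,2)
    return cv2.undistortPoints(uv,K,np.array([d["k1"],0,0,0,0.])).reshape(-1,2)
def at_depth(d,uv,z):
    r=rays(d,uv); P=np.c_[r,np.ones(len(r))]*np.asarray(z).reshape(-1,1)
    return (P-d["t"])@d["R"]
def at_height(d,uv,h):
    r=rays(d,uv); D=np.c_[r,np.ones(len(r))]@d["R"]; C=-d["R"].T@d["t"]
    return C+D*((h-C[2])/D[:,2])[:,None]
def proj(d,X):
    f=210/np.tan(np.radians(d["fovy"]/2)); K=np.array([[f,0,d["cx"]],[0,f,d["cy"]],[0,0,1.]])
    return cv2.projectPoints(np.asarray(X,float).reshape(-1,1,3),cv2.Rodrigues(d["R"])[0],d["t"],K,np.array([d["k1"],0,0,0,0.]))[0].reshape(-1,2)
def comps(mask,amin=60):
    n,l,st,c=cv2.connectedComponentsWithStats(mask.astype(np.uint8))
    return [(l==i,c[i],st[i]) for i in range(1,n) if st[i][4]>=amin]
E
python3 - <<'E'
from h import *
d=pickle.load(open("top0.pkl","rb")); im=d["image"]; hsv=cv2.cvtColor(im,cv2.COLOR_RGB2HSV)
for p in [(172,156),(222,212),(374,217),(155,257),(374,187)]: print(p,hsv[p[1],p[0]])
clay=(hsv[...,0]<13)&(hsv[...,1]>110)
brass=(hsv[...,0]>=14)&(hsv[...,0]<30)&(hsv[...,1]>120)
for nm,m in(("clay",clay),("brass",brass)):
  for c,ce,st in comps(m):
    v,u=np.where(c); W=at_depth(d,np.c_[u,v],d["depth"][v,u])
    print(nm,ce.round(1),st[4],"z",np.percentile(W[:,2],[2,50,98]).round(4))
    cn=max(cv2.findContours(c.astype(np.uint8),0,1)[0],key=len).reshape(-1,2)
    h={"clay":.025,"brass":.007}[nm]
    P=at_height(d,cn,h)[:,:2]
    (x,y),r=cv2.minEnclosingCircle((P*1000).astype(np.float32)); rr=cv2.minAreaRect((P*1000).astype(np.float32))
    print("   circ",round(x,1),round(y,1),round(r,1)," rect",np.round(rr[0],1),np.round(rr[1],1),round(rr[2],1), "cent",(at_height(d,[ce],h)[0]*1000).round(1))
cv2.imwrite("pics/crop0.png",cv2.resize(im[135:245,140:450,::-1],None,fx=2.5,fy=2.5,interpolation=cv2.INTER_CUBIC))
E
```

```text
(172, 156) [  9 130 139]
(222, 212) [  9 128 138]
(374, 217) [ 22 143 152]
(155, 257) [139  95  91]
(374, 187) [  0  13 139]
clay [171.6 157. ] 385 z [-0.0002  0.0121  0.0316]
   circ 580.9 357.0 40.5  rect [587.3 356.3] [72.2 59.6] 53.3 cent [585.1 357.   25. ]
clay [224.3 159.9] 360 z [0.0034 0.0108 0.0299]
   circ 582.5 216.3 43.0  rect [582.1 216.9] [64.4 62.3] 42.6 cent [580.2 215.2  25. ]
clay [283.8 161.2] 128 z [0.0002 0.0104 0.0282]
   circ 582.8 57.2 20.9  rect [582.8  57.2] [40.4 37. ] 1.6 cent [580.9  57.7  25. ]
clay [221.9 212.2] 324 z [0.0005 0.0089 0.0318]
   circ 440.9 217.6 31.0  rect [441.5 217.1] [58.  60.7] 1.6 cent [441.  215.8  25. ]
clay [166.2 213.7] 336 z [0.0028 0.0109 0.0283]
   circ 433.4 364.9 36.8  rect [432.9 364.6] [42.5 73.6] 30.6 cent [432.9 363.6  25. ]
clay [282.9 211.2] 101 z [0.0101 0.0218 0.0288]
   circ 447.2 57.2 29.9  rect [450.3  61.4] [39.2 54.9] 50.5 cent [448.1  56.1  25. ]
clay [278.9 212.9] 63 z [-0.0003  0.0046  0.0097]
   circ 443.3 66.5 11.4  rect [443.   66.3] [21.  20.9] 1.6 cent [443.2  66.5  25. ]
brass [372.8 156.7] 345 z [0.00
[... 394 characters left out ...]
ass [343.1 186.4] 633 z [-0.0001  0.0063  0.0134]
   circ 521.6 -101.6 48.1  rect [ 521.3 -102.2] [52.8 95.9] 66.6 cent [ 521.  -102.1    7. ]
brass [403.6 186.7] 737 z [0.001  0.0063 0.0124]
   circ 524.5 -265.2 49.9  rect [ 525.4 -265.6] [74.1 73.9] 67.7 cent [ 525.2 -265.3    7. ]
brass [533.5 197.2] 574 z [0.0092 0.0929 0.1606]
   circ 490.7 -628.1 84.9  rect [ 509.4 -629.1] [168.6  74. ] 85.5 cent [ 509. -634.    7.]
brass [373.9 217. ] 863 z [0.0003 0.0062 0.0122]
   circ 441.4 -185.9 44.3  rect [ 441.4 -186.2] [85.4 86.1] 1.5 cent [ 441.3 -185.8    7. ]
brass [  2.  310.2] 72 z [0.0032 0.0837 0.0933]
   circ 151.8 828.1 22.4  rect [152.1 821.8] [44.5 18.7] 2.2 cent [154.2 825.    7. ]
```

View pics/crop0.png

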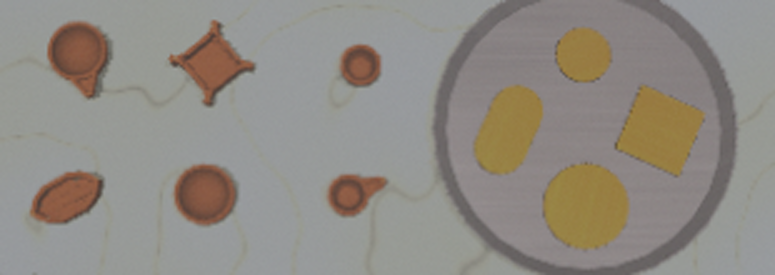

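The crop confirms it: both diyas with a wick lip are told apart from the plain round bowls, at top-view pixels (222,212) and (284,161), and the purple boats are decoys. Now I'll refine with the wrist camera.

```bash
cat >> h.py <<'E'
from scipy.spatial.transform import Rotation as Ro
def st():
    s=manip.sense(); R=Ro.from_quat(s["tool_rot"]).as_matrix()
    print("t %.2f tcp %s jawyaw %.1f tiltx %s gap %.3f(%.1fmm) F %s q %s"%(s["t"],(s["tcp_pos"]*1000).round(1),np.degrees(np.arctan2(R[1,2],R[0,2])),R[:,0].round(3),s["finger_gap"],s["finger_gap"]*85.4,s["force"].round(1),s["q"].round(2)))
    return s,R
def go(x,y,z,yaw=None):
    """mm, deg of jaw axis (mod 180)"""
    s,R=st()
    cur=np.degrees(np.arctan2(R[1,2],R[0,2])); 
    for dy in ([0] if yaw is None else sorted({(yaw-cur+90)%180-90,(yaw-cur+90)%180-90+180,(yaw-cur+90)%180-90-180},key=abs)[:2]):
        # target: tool x straight down, jaw yaw
        a=np.radians(cur+dy); Z=np.array([np.cos(a),np.sin(a),0]); X=np.array([0,0,-1.]); T=np.c_[X,np.cross(Z,X),Z]
        rv=np.degrees(Ro.from_matrix(R.T@T).as_rotvec())
        D=np.array([x,y,z])-s["tcp_pos"]*1000
        print("shift now-axes",(R.T@D).round(1)," rotvec",rv.round(2)," shift after-turn axes",(T.T@D).round(1))
E
python3 - <<'E'
from h import *
s,R=st(); print(R.round(3))
d=pickle.load(open("wrist0.pkl","rb"));C=-d["R"].T@d["t"]; print("cam rel tcp in tool",(R.T@(C-s["tcp_pos"])).round(3),"fwd in tool",(R.T@d["R"][2]).round(3))
go(450,200,330)
E
```

```text
t 0.15 tcp [255.  570.1 230.6] jawyaw 65.9 tiltx [-0.001 -0.001 -1.   ] gap 0.997(85.1mm) F [-0.5 -0.4  0.6] q [ 0.97  0.53  1.43  0.    1.18 -0.18]
[[-0.001 -0.913  0.408]
 [-0.001  0.408  0.913]
 [-1.     0.    -0.002]]
cam rel tcp in tool [-0.142  0.077  0.   ] fwd in tool [ 0.954 -0.301 -0.   ]
t 0.15 tcp [255.  570.1 230.6] jawyaw 65.9 tiltx [-0.001 -0.001 -1.   ] gap 0.997(85.1mm) F [-0.5 -0.4  0.6] q [ 0.97  0.53  1.43  0.    1.18 -0.18]
shift now-axes [ -99.1 -329.2 -258.3]  rotvec [-0.   -0.09 -0.02]  shift after-turn axes [ -99.4 -329.2 -258.1]
```

move_arm(deltas=[85,-10,-33,-26,0,0,0,85,-10,-33,-26,0,0,0,85,-10,-33,-26,0,0,0,85,-10,-33,-26,0,0,0,85,-10,-33,-26,0,0,0,85,-10,-33,-26,0,0,0,85,-10,-33,-26,0,0,0,85,-10,-33,-26,0,0,0,85,-10,-33,-26,0,0,0,85,0,0,0,0,0,0])

```text
t: 1.15
tcp_pos: [0.434, 0.232, 0.3226]
tool_rot: [-0.384, 0.594, 0.382, 0.596]
force: [0.1, 0.8, -0.1]
finger_gap: 0.997
```

Run:
```python
from h import *
st()
for n in ["wrist"]:
    d=viewer.snapshot(n); pickle.dump(d,open(f"w1.pkl","wb")); cv2.imwrite(f"pics/w1.png",d["image"][:,:,::-1])
```

```text
t 1.15 tcp [434.  232.  322.6] jawyaw 65.5 tiltx [ 0.004 -0.001 -1.   ] gap 0.997(85.1mm) F [ 0.1  0.8 -0.1] q [ 0.26  0.24  1.64 -0.    1.26 -0.88]
```

View pics/w1.png

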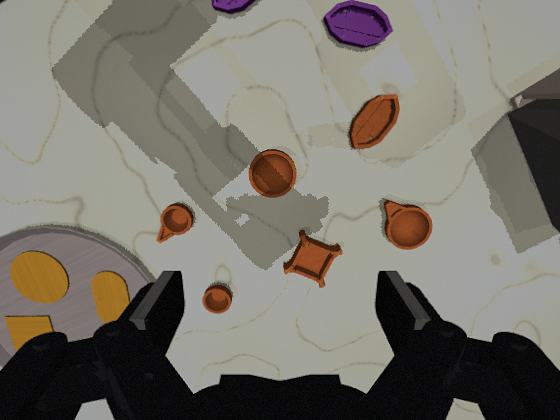

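The wrist view shows the large diya at (409,227), square (314,258), boat (375,122) and small diya (176,219). The plain bowls are at (272,173) and (218,298), and the purple boats are at (357,24) and (234,3). I'll fit model silhouettes over both views.

```bash
cat >> h.py <<'E'
from scipy.optimize import minimize
def claymask(d):
    hsv=cv2.cvtColor(d["image"],cv2.COLOR_RGB2HSV); m=(hsv[...,0]<14)&(hsv[...,1]>95)&(hsv[...,2]>40)
    return cv2.morphologyEx(m.astype(np.uint8),cv2.MORPH_CLOSE,np.ones((3,3)))
th=np.linspace(0,2*np.pi,48,endpoint=False); C=np.c_[np.cos(th),np.sin(th)]
def pieces(kind):
    # list of convex hull pieces: (N,3) local points mm
    def ext(p,z0,z1): return np.r_[np.c_[p,np.full(len(p),z0)],np.c_[p,np.full(len(p),z1)]]
    if kind in("L","BL"): r,h=32,28
    if kind in("S","BS"): r,h=22,24
    if kind in("L","S","BL","BS"):
        o=[ext(C*r,h/2,h)]
        if kind in("L","S"): w=7; o.append(ext(np.array([[r-6,w+5],[r-6,-w-5],[r+20,3],[r+20,-3]]),h-4,h))
        return o
    if kind=="Q":
        o=[ext(np.array([[a,b] for a in(-26,26) for b in(-26,26)]),10,26)]
        for k in range(4):
            a=np.radians(45+90*k); R=np.array([[np.cos(a),-np.sin(a)],[np.sin(a),np.cos(a)]])
            o.append(ext(np.array([[26,8],[26,-8],[44,3],[44,-3]])@R.T,22,26))
        return o
    if kind=="B": return [ext(np.array([[15,22],[-15,22],[15,-22],[-15,-22],[42,2],[42,-2],[-42,2],[-42,-2]]),12,25)]
SC=4
def sil(d,kind,p,box):
    x,y,yaw=p[:3]; z=p[3] if len(p)>3 else 0
    c,s_=np.cos(yaw),np.sin(yaw); m=np.zeros(((box[3]-box[1])*SC,(box[2]-box[0])*SC),np.uint8)
    for q in pieces(kind):
        W=np.c_[q[:,:2]@np.array([[c,s_],[-s_,c]])+[x,y],q[:,2]+z]/1000
        uv=(proj(d,W)-box[:2]+0.5)*SC-0.5
        cv2.fillConvexPoly(m,cv2.convexHull(np.round(uv*16).astype(np.int32)),1,shift=4)
    return m
def fit(views,kind,p0,fitz=False,pad=70):
    data=[]
    for d in views:
        u=proj(d,[[p0[0]/1000,p0[1]/1000,.02]])[0].astype(int)
        box=(max(u[0]-pad,0),max(u[1]-pad,0),min(u[0]+pad,560),min(u[1]+pad,420))
        m=claymask(d)
        n,l=cv2.connectedComponents(m); s0=sil(d,kind,p0,(0,0,560,420))[::SC,::SC]>0
        ids=np.bincount(l[s0],minlength=n); ids[0]=0; m=(l==ids.argmax()).astype(np.uint8)
        c=cv2.findContours(m,0,1)[0]; m=cv2.drawContours(np.zeros_like(m),c,-1,1,-1)
        mm=m[box[1]:box[3],box[0]:box[2]]; mm=cv2.resize(mm*255,None,fx=SC,fy=SC,interpolation=cv2.INTER_LINEAR)>127
        data.append((d,box,mm))
    def cost(p):
        t=0
        for d,b,m in data:
            s=sil(d,kind,p,b)>0; t+=1-(s&m).sum()/(s|m).sum()
        return t/len(data)
    best=None
    yaws=[p0[2]] if kind in("BL","BS") else p0[2]+np.radians([-20,0,20])
    for y in yaws:
        x0=[p0[0],p0[1],y]+([0] if fitz else []); sx=np.array([x0]+[np.array(x0)+np.eye(len(x0))[i]*[5,5,.2,4][i] for i in range(len(x0))])
        r=minimize(cost,x0,method="Nelder-Mead",options=dict(initial_simplex=sx,xatol=.05,fatol=1e-4,maxiter=250))
        if best is None or r.fun<best.fun: best=r
    return best
E
cat > m1.py <<'E'
from h import *
T=pickle.load(open("top0.pkl","rb"));W=pickle.load(open("w1.pkl","rb"));S=pickle.load(open("side0.pkl","rb"))
g=dict(L=(592,358,-1.9+0),Q=(581,216,.8),B=(433,364,-.55+1.57),S=(443,65,-1.2),BL=(441,217,0),BS=(582,57,0))
g["L"]=(590,358,np.radians(200)); 
# lips: L lip tip px (178,172); S lip tip (292,208)
for k,tip in(("L",(179,173)),("S",(293,208))):
    q=at_height(T,[tip],.026)[0]*1000; g[k]=(*g[k][:2],np.arctan2(q[1]-g[k][1],q[0]-g[k][0]))
for k in g:
    for nm,v,fz in(("W",[W],0),("T",[T],0),("S",[S],0),("W+S+T,z",[W,S,T],1)):
        r=fit(v,k,g[k],fz); print(k,nm,r.x[:2].round(1),np.degrees(r.x[2]).round(1),r.x[3:].round(1),"iou",round(1-r.fun,3))
E
python3 m1.py
```

```text
L W [590.3 361.4] -161.3 [] iou 0.948
L T [589.2 360.7] -159.6 [] iou 0.909
L S [588.7 361. ] -152.3 [] iou 0.916
L W+S+T,z [589.7 361. ] -160.7 [-0.2] iou 0.919
Q W [581.2 217.6] 41.9 [] iou 0.922
Q T [582.1 216.5] 41.6 [] iou 0.881
Q S [580.8 214.6] 40.2 [] iou 0.866
Q W+S+T,z [582.  217.2] 41.8 [-1.4] iou 0.885
B W [433.9 366.4] 119.3 [] iou 0.923
B T [433.9 366.8] 120.3 [] iou 0.916
B S [432.  362.8] 114.0 [] iou 0.88
B W+S+T,z [434.3 367.1] 117.9 [-2.2] iou 0.895
S W [444.8  67.4] -65.5 [] iou 0.953
S T [445.5  66.2] -67.7 [] iou 0.874
S S [444.9  66.5] -69.5 [] iou 0.911
S W+S+T,z [445.2  66.9] -66.6 [-0.6] iou 0.911
BL W [441.1 218.8] -0.1 [] iou 0.969
BL T [440.8 218. ] 4.7 [] iou 0.906
BL S [440.6 217.7] 11.2 [] iou 0.923
BL W+S+T,z [441.4 218.6] 9.2 [-1.4] iou 0.934
BS W [583.7  59.2] 5.8 [] iou 0.941
BS T [583.7  58.1] 9.0 [] iou 0.845
BS S [583.9  57.9] -6.6 [] iou 0.894
BS W+S+T,z [584.7  59. ] 5.9 [-1.] iou 0.893
```

Fits from three views agree to 1–3 mm and all underside heights come out near 0. First the boat: grasp with jaw yaw 29°.

Run:
```python
from h import *
go(434,366,100,29.3)
```

```text
t 1.20 tcp [432.1 233.8 321.8] jawyaw 65.6 tiltx [ 0.001  0.    -1.   ] gap 0.998(85.2mm) F [-0.1  0.8  0.1] q [ 0.27  0.24  1.64  0.    1.26 -0.88]
shift now-axes [221.8  53.1 121. ]  rotvec [36.32  0.07  0.04]  shift after-turn axes [221.8 114.4  66.3]
shift now-axes [221.8  53.1 121. ]  rotvec [-1.4368e+02 -5.0000e-02  9.0000e-02]  shift after-turn axes [ 221.8 -114.4  -66.3]
```

move_arm(deltas=[85,20,0,0,7.26,0,0,85,20,0,0,7.26,0,0,85,20,0,0,7.26,0,0,85,20,0,0,7.26,0,0,85,20,0,0,7.26,0,0,85,20,28.6,16.6,0,0,0,85,20,28.6,16.6,0,0,0,85,20,28.6,16.6,0,0,0,85,20,28.6,16.6,0,0,0,85,20,0,0,0,0,0])

```text
t: 2.2
tcp_pos: [0.4309, 0.3728, 0.12]
tool_rot: [-0.182, 0.683, 0.183, 0.684]
force: [-0.6, 0.1, 0.4]
finger_gap: 0.994
```

Run:
```python
from h import *
go(434,366,60,29.3)
d=viewer.snapshot("wrist"); pickle.dump(d,open(f"w2.pkl","wb")); cv2.imwrite(f"pics/w2.png",d["image"][:,:,::-1])
r=fit([d],"B",(434,366,np.radians(119))); print(r.x[:2],np.degrees(r.x[2]),1-r.fun)
```

```text
t 2.20 tcp [430.9 372.8 120. ] jawyaw 29.9 tiltx [ 0.001  0.002 -1.   ] gap 0.994(84.8mm) F [-0.6  0.1  0.4] q [ 0.52  0.6   1.67  0.    0.86 -0.01]
shift now-axes [60.  -7.5 -0.9]  rotvec [ 0.58  0.13 -0.08]  shift after-turn axes [60.  -7.5 -0.7]
shift now-axes [60.  -7.5 -0.9]  rotvec [-1.7942e+02  1.3000e-01  2.0000e-01]  shift after-turn axes [60.   7.5  0.7]
[433.82508818 367.59010531] 119.7696326802294 0.9292872553650534
```

View pics/w2.png

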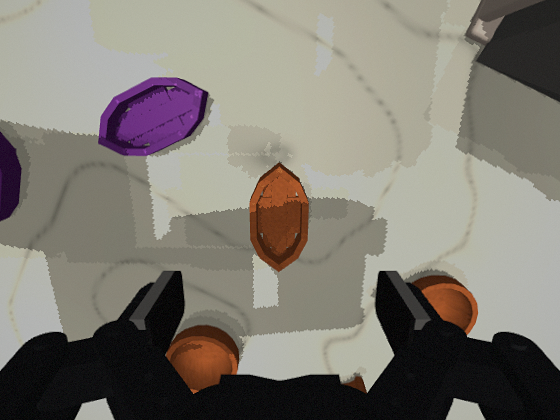

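Open jaws straddle the boat at (279,215) properly. Descending to TCP z≈1 and gripping.

move_arm(deltas=[85,20,-3,0,0.6,0,0,85,20,-3,0,0,0,0,85,20,0,0,0,0,0,85,20,0,0,0,0,0,85,20,0,0,0,0,0,85,15,0,0,0,0,0,85,4,0,0,0,0,0,85,0,0,0,0,0,0,85,0,0,0,0,0,0])

```text
t: 3.15
tcp_pos: [0.4353, 0.363, 0.003]
tool_rot: [-0.177, 0.684, 0.177, 0.685]
force: [-0.3, 0.5, -0.2]
finger_gap: 0.994
```

move_arm(deltas=[50,0,0,0,0,0,0,42,0,0,0,0,0,0,38,0,0,0,0,0,0,34,0,0,0,0,0,0,30,0,0,0,0,0,0,30,0,0,0,0,0,0,30,0,0,0,0,0,0], force=30)

```text
t: 3.85
tcp_pos: [0.4354, 0.3628, 0.0031]
tool_rot: [-0.177, 0.684, 0.177, 0.685]
force: [0.1, -0.4, 5.5]
finger_gap: 0.505
```

Run:
```python
from h import *
go(434,367,80,29.3)
d=viewer.snapshot("wrist"); cv2.imwrite(f"pics/w3.png",d["image"][:,:,::-1])
```

```text
t 3.85 tcp [435.4 362.8   3.1] jawyaw 29.0 tiltx [ 0.001  0.001 -1.   ] gap 0.505(43.2mm) F [ 0.1 -0.4  5.5] q [ 0.5   0.8   1.72 -0.    0.62 -0.01]
shift now-axes [-76.9   4.3   0.9]  rotvec [-0.31  0.07  0.  ]  shift after-turn axes [-76.9   4.3   0.8]
shift now-axes [-76.9   4.3   0.9]  rotvec [ 1.7969e+02  0.0000e+00 -1.2000e-01]  shift after-turn axes [-76.9  -4.3  -0.8]
```

View pics/w3.png

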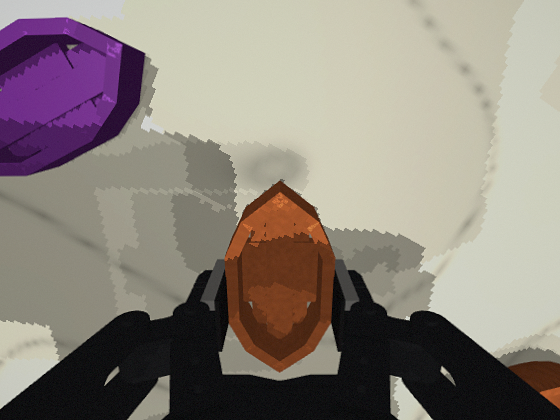

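The boat is gripped (43 mm gap). Lifting.

move_arm(deltas=[30,-8,0,0,0,0,0,30,-20,0,0,0,0,0,30,-25,0,0,0,0,0,30,-25,0,0,0,0,0,30,-15,0,0,0,0,0,30,0,0,0,0,0,0])

```text
t: 4.5
tcp_pos: [0.4362, 0.3633, 0.0976]
tool_rot: [-0.177, 0.683, 0.177, 0.686]
force: [-0.4, -0.2, -0.4]
finger_gap: 0.51
```

Run:
```python
from h import *
go(521,-102,90,67)
```

```text
t 4.50 tcp [436.2 363.3  97.6] jawyaw 29.0 tiltx [ 0.004  0.002 -1.   ] gap 0.510(43.5mm) F [-0.4 -0.2 -0.4] q [ 0.5   0.64  1.69  0.    0.81 -0.01]
shift now-axes [   6.9 -448.1 -151.4]  rotvec [-38.     0.26   0.09]  shift after-turn axes [   7.6 -259.9 -395.2]
shift now-axes [   6.9 -448.1 -151.4]  rotvec [ 1.42e+02  1.20e-01 -3.30e-01]  shift after-turn axes [  7.6 259.9 395.2]
```

move_arm(deltas=[30,0,0,0,-4,0,0,30,0,0,0,-7,0,0,30,0,0,0,-8,0,0,30,0,0,0,-8,0,0,30,0,0,0,-7,0,0,30,0,0,0,-4,0,0,30,0,-8,-12,0,0,0,30,0,-16,-24,0,0,0,30,0,-22,-33,0,0,0,30,0,-24,-36,0,0,0])

```text
t: 5.5
tcp_pos: [0.4578, 0.2369, 0.0947]
tool_rot: [-0.39, 0.59, 0.39, 0.589]
force: [0.9, -0.7, -0.5]
finger_gap: 0.51
```

move_arm(deltas=[30,0,-24,-36,0,0,0,30,0,-24,-36,0,0,0,30,0,-24,-36,0,0,0,30,0,-24,-36,0,0,0,30,0,-24,-36,0,0,0,30,0,-24,-36,0,0,0,30,0,-20,-30,0,0,0,30,0,-12,-18,0,0,0,30,0,-6,-9,0,0,0,30,0,0,0,0,0,0])

```text
t: 6.5
tcp_pos: [0.5188, -0.0853, 0.0949]
tool_rot: [-0.389, 0.59, 0.389, 0.59]
force: [-0.4, 0.5, -0.9]
finger_gap: 0.511
```

Run:
```python
from h import *
st()
for n in("top","side","wrist"):
  d=viewer.snapshot(n); pickle.dump(d,open(f"{n}1.pkl","wb")); cv2.imwrite(f"pics/{n}1.png",d["image"][:,:,::-1])
go(521,-102,90,67)
```

```text
t 6.50 tcp [518.8 -85.3  94.9] jawyaw 66.8 tiltx [-0.001  0.    -1.   ] gap 0.511(43.7mm) F [-0.4  0.5 -0.9] q [-0.38  0.6   1.8  -0.    0.74 -1.54]
t 6.65 tcp [518.1 -82.6  95. ] jawyaw 67.0 tiltx [-0.002  0.001 -1.   ] gap 0.510(43.6mm) F [ 0.1  0.1 -1. ] q [-0.37  0.6   1.8   0.    0.74 -1.54]
shift now-axes [  5.  -10.3 -16.7]  rotvec [ 0.01  0.01 -0.12]  shift after-turn axes [  5.  -10.3 -16.7]
shift now-axes [  5.  -10.3 -16.7]  rotvec [-1.7999e+02  1.8000e-01  1.0000e-02]  shift after-turn axes [ 5.  10.3 16.7]
```

View pics/wrist1.png

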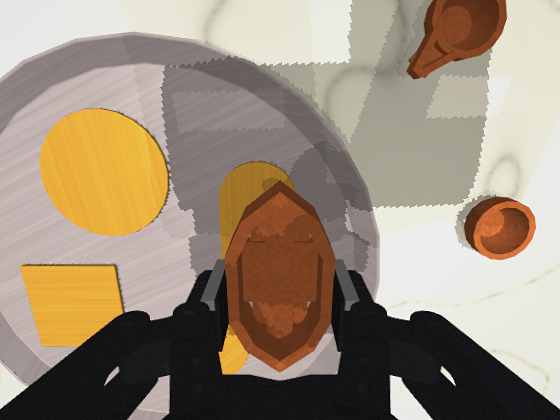

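View pics/side1.png

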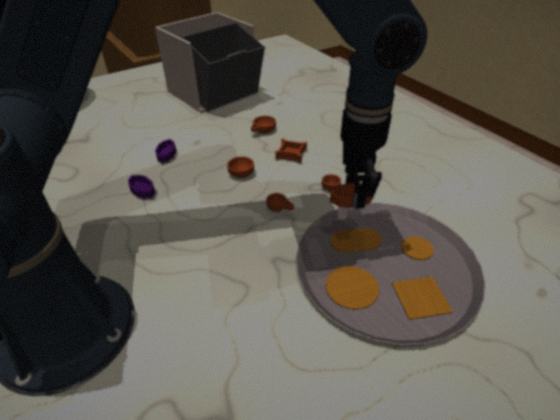

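The boat hangs level in the jaws at (280,275) in the wrist view. The oval coaster below it runs parallel but sits to the left. Checking coaster positions in this view.

Run:
```python
from h import *
for f in("w1","wrist1","side0","side1"):
    d=pickle.load(open(f+".pkl","rb")); hsv=cv2.cvtColor(d["image"],cv2.COLOR_RGB2HSV)
    b=(hsv[...,0]>=15)&(hsv[...,0]<30)&(hsv[...,1]>130)&(hsv[...,2]>60)
    for c,ce,s in comps(b,400):
        cn=max(cv2.findContours(c.astype(np.uint8),0,1)[0],key=len).reshape(-1,2)
        P=at_height(d,cn,.007)[:,:2]*1000; rr=cv2.minAreaRect(P.astype(np.float32)); M=cv2.moments(P.astype(np.float32).reshape(-1,1,2))
        v,u=np.where(c); z=at_depth(d,np.c_[u,v],d["depth"][v,u])[:,2]
        print(f,ce.round(),"cent",round(M["m10"]/M["m00"],1),round(M["m01"]/M["m00"],1),np.round(rr[1],1),round(rr[2],1),"z %.4f"%np.median(z))
```

```text
w1 [ 39. 277.] cent 440.9 -183.9 [91.3 89.6] 66.3 z 0.0064
w1 [110. 295.] cent 515.1 -99.5 [57.2 94.6] 66.7 z 0.0064
w1 [ 27. 328.] cent 509.9 -262.9 [76.2 70.3] 66.8 z 0.0063
wrist1 [104. 172.] cent 441.7 -184.7 [91.  90.6] 55.0 z 0.0065
wrist1 [245. 194.] cent 493.6 -99.9 [42.  79.3] 21.1 z 0.0065
wrist1 [ 72. 301.] cent 520.1 -265.3 [76.6 75.7] 67.4 z 0.0064
wrist1 [232. 354.] cent 614.9 -167.5 [24.3 50.7] 47.6 z 0.0065
side0 [355. 240.] cent 520.9 -102.1 [57.5 99.3] 67.2 z 0.0085
side0 [417. 248.] cent 604.8 -182.0 [57.2 58.5] 57.2 z 0.0083
side0 [352. 287.] cent 441.1 -186.3 [90.9 89.7] 3.2 z 0.0083
side0 [421. 297.] cent 525.3 -266.0 [76.7 75.9] 67.7 z 0.0080
side1 [357. 240.] cent 523.0 -106.0 [57.2 98. ] 72.7 z 0.0085
side1 [417. 248.] cent 604.9 -182.1 [59.2 56.7] 29.1 z 0.0085
side1 [352. 287.] cent 441.2 -186.2 [90.7 89.7] 57.3 z 0.0083
side1 [421. 297.] cent 525.3 -266.1 [76.4 75.9] 67.8 z 0.0080
```

move_arm(deltas=[30,0,-7.3,-8.5,0,0,0,30,0,-7.3,-8.2,0,0,0,30,15,0,0,0,0,0,30,20,0,0,0,0,0,30,15,0,0,0,0,0,30,10,0,0,0,0,0,30,0,0,0,0,0,0])

```text
t: 7.35
tcp_pos: [0.5256, -0.1049, 0.0341]
tool_rot: [-0.39, 0.59, 0.391, 0.589]
force: [-0.3, -1.2, -0.3]
finger_gap: 0.509
```

Run:
```python
from h import *
go(524.9,-103.7,10.5,67)
```

```text
t 7.35 tcp [ 525.6 -104.9   34.1] jawyaw 67.0 tiltx [-0.002  0.001 -1.   ] gap 0.509(43.4mm) F [-0.3 -1.2 -0.3] q [-0.41  0.72  1.8  -0.    0.63 -1.57]
shift now-axes [23.6  1.1  0.8]  rotvec [-0.   -0.   -0.12]  shift after-turn axes [23.6  1.1  0.8]
shift now-axes [23.6  1.1  0.8]  rotvec [ 1.8e+02 -2.0e-01  1.0e-02]  shift after-turn axes [23.6 -1.1 -0.8]
```

move_arm(deltas=[30,10,0.5,0.5,0,0,0,30,8,0.5,0,0,0,0,30,4,0,0,0,0,0,30,1,0,0,0,0,0,30,0,0,0,0,0,0])

```text
t: 7.85
tcp_pos: [0.5254, -0.1041, 0.0123]
tool_rot: [-0.39, 0.59, 0.39, 0.59]
force: [-0.4, -0.4, 0.4]
finger_gap: 0.509
```

Run:
```python
from h import *
go(524.9,-103.7,10.5,67)
```

```text
t 7.85 tcp [ 525.4 -104.1   12.3] jawyaw 67.0 tiltx [-0. -0. -1.] gap 0.509(43.5mm) F [-0.4 -0.4  0.4] q [-0.4   0.76  1.8  -0.    0.58 -1.57]
shift now-axes [1.8 0.6 0.2]  rotvec [-0. -0.  0.]  shift after-turn axes [1.8 0.6 0.2]
shift now-axes [1.8 0.6 0.2]  rotvec [180.   0.   0.]  shift after-turn axes [ 1.8 -0.6 -0.2]
```

move_arm(deltas=[46,0,0,0,0,0,0,50,0,0,0,0,0,0,56,0,0,0,0,0,0,62,0,0,0,0,0,0,62,0,0,0,0,0,0,62,-15,0,0,0,0,0,62,-25,0,0,0,0,0,62,-40,0,0,0,0,0,62,-40,0,0,0,0,0,62,0,0,0,0,0,0])

```text
t: 8.85
tcp_pos: [0.5287, -0.1053, 0.1372]
tool_rot: [-0.394, 0.587, 0.387, 0.592]
force: [0.8, -0.9, -0.3]
finger_gap: 0.723
```

Run:
```python
from h import *
d=viewer.snapshot("wrist"); pickle.dump(d,open(f"w4.pkl","wb")); cv2.imwrite(f"pics/w4.png",d["image"][:,:,::-1])
go(445,67,120,-65.8+90)
```

```text
t 8.90 tcp [ 527.2 -104.8  135.1] jawyaw 67.0 tiltx [ 0.006 -0.003 -1.   ] gap 0.728(62.2mm) F [-0.1  0.2  0.2] q [-0.4   0.55  1.75 -0.    0.84 -1.57]
shift now-axes [ 14.1 142.9 126. ]  rotvec [42.8   0.14  0.37]  shift after-turn axes [ 15.1 190.4  -4.6]
shift now-axes [ 14.1 142.9 126. ]  rotvec [-137.2    -0.46    0.18]  shift after-turn axes [  15.1 -190.4    4.6]
```

View pics/w4.png

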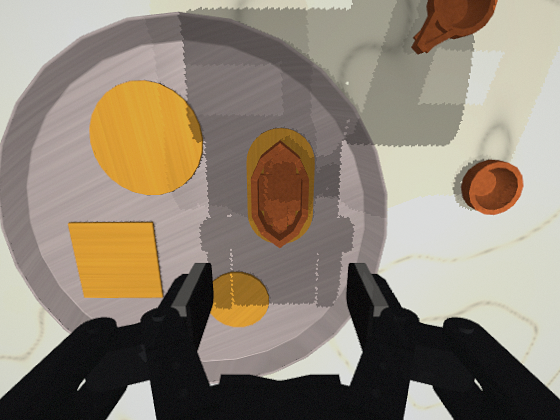

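The boat sits upright on the oval at (280,193). I'll measure it, then move to the small diya.

```bash
cat >> h.py <<'E'
def chk(d,kind,c,yaw):
    best=None
    r=fit([d],kind,(c[0],c[1],np.radians(yaw)),True); print(kind,"fit xyz",r.x[[0,1,3]].round(1),"yaw",np.degrees(r.x[2]).round(1),"iou",round(1-r.fun,3),"off",(r.x[:2]-c).round(1))
E
python3 - <<'E'
from h import *
d=pickle.load(open("w4.pkl","rb"))
hsv=cv2.cvtColor(d["image"],cv2.COLOR_RGB2HSV); print([hsv[p[1],p[0]] for p in((281,190),(258,190),(262,210),(280,160),(280,138))])
chk(d,"B",(521,-102),157)
E
```

```text
[array([ 10, 189, 108], dtype=uint8), array([ 10, 196,  69], dtype=uint8), array([ 14, 194, 108], dtype=uint8), array([ 11, 189, 123], dtype=uint8), array([ 19, 195, 145], dtype=uint8)]
B fit xyz [ 520.5 -101.6   11.3] yaw 156.4 iou 0.933 off [-0.5  0.4]
```

Boat offset under 1 mm. Now to the small diya: turn +43°, then travel.

move_arm(deltas=[85,0,0,0,7.15,0,0,85,0,0,0,7.15,0,0,85,0,0,0,7.15,0,0,85,0,0,0,7.15,0,0,85,0,0,0,7.15,0,0,85,0,0,0,7.15,0,0,85,0,40,-1,0,0,0,85,5,45,-1,0,0,0,85,5,45,-1,0,0,0,85,5,40,-1,0,0,0])

```text
t: 9.9
tcp_pos: [0.4499, 0.0511, 0.116]
tool_rot: [-0.147, 0.693, 0.148, 0.69]
force: [0.5, 0.1, 0.4]
finger_gap: 0.994
```

move_arm(deltas=[85,0,20,0,0,0,0,85,0,0,0,0,0,0])

```text
t: 10.1
tcp_pos: [0.4406, 0.07, 0.116]
tool_rot: [-0.148, 0.693, 0.15, 0.689]
force: [1.0, -1.1, -0.7]
finger_gap: 0.992
```

Run:
```python
from h import *
d=viewer.snapshot("wrist"); pickle.dump(d,open(f"w5.pkl","wb")); cv2.imwrite(f"pics/w5.png",d["image"][:,:,::-1])
chk(d,"S",(445,67),-66)
go(445,67,40,23.5)
```

```text
S fit xyz [445.3  66.7  -2.1] yaw -66.0 iou 0.97 off [ 0.3 -0.3]
t 10.15 tcp [442.7  68.7 116.4] jawyaw 24.2 tiltx [-0.003  0.    -1.   ] gap 0.998(85.3mm) F [ 0.6 -0.9  0.5] q [-0.1   0.5   1.97 -0.    0.67 -0.52]
shift now-axes [76.4 -2.6  1.6]  rotvec [ 0.75 -0.14 -0.07]  shift after-turn axes [76.4 -2.5  1.5]
shift now-axes [76.4 -2.6  1.6]  rotvec [-1.7925e+02  1.1000e-01 -2.2000e-01]  shift after-turn axes [76.4  2.5 -1.5]
```

View pics/w5.png

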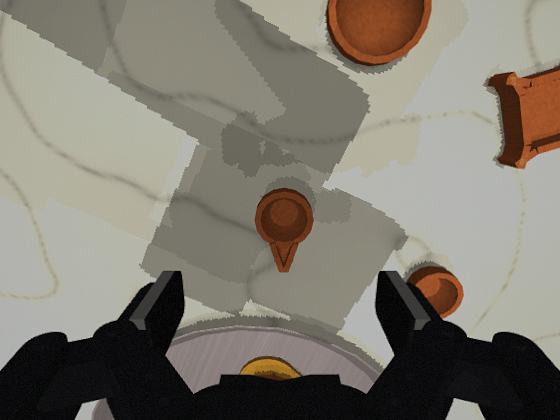

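Jaws straddle the small diya at (285,216), lip at (284,265). Descend and grip.

move_arm(deltas=[85,20,-2.5,1.5,0,0,0,85,25,0,0,0,0,0,85,25,0,0,0,0,0,85,20,0,0,0,0,0,85,15,0,0,0,0,0,85,8,0,0,0,0,0,85,2,0,0,0,0,0,75,0,0,0,0,0,0,65,0,0,0,0,0,0,55,0,0,0,0,0,0])

```text
t: 11.15
tcp_pos: [0.4471, 0.066, 0.003]
tool_rot: [-0.148, 0.691, 0.147, 0.692]
force: [-0.8, 0.2, -0.7]
finger_gap: 0.647
```

Run:
```python
from h import *
go(445.2,66.8,1,24)
```

```text
t 11.15 tcp [447.1  66.    3. ] jawyaw 24.1 tiltx [ 0.002 -0.    -1.   ] gap 0.647(55.3mm) F [-0.8  0.2 -0.7] q [-0.1   0.75  2.02 -0.    0.38 -0.52]
shift now-axes [ 2.   1.5 -1.4]  rotvec [0.09 0.08 0.05]  shift after-turn axes [ 2.   1.5 -1.4]
shift now-axes [ 2.   1.5 -1.4]  rotvec [-1.7991e+02 -7.0000e-02  1.2000e-01]  shift after-turn axes [ 2.  -1.5  1.4]
```

move_arm(deltas=[50,1,1.5,-1.4,0,0,0,46,0,0,0,0,0,0,42,0,0,0,0,0,0,38,0,0,0,0,0,0,30,0,0,0,0,0,0,30,0,0,0,0,0,0,30,-8,0,0,0,0,0,30,-20,0,0,0,0,0,30,-30,0,0,0,0,0,30,-40,0,0,0,0,0])

```text
t: 12.15
tcp_pos: [0.4435, 0.0669, 0.0996]
tool_rot: [-0.147, 0.693, 0.148, 0.69]
force: [0.3, 0.5, -0.7]
finger_gap: 0.504
```

Run:
```python
from h import *
d=viewer.snapshot("wrist"); cv2.imwrite(f"pics/w6.png",d["image"][:,:,::-1])
go(604.6,-181.6,100,67)
```

```text
t 12.20 tcp [447.   66.9 105.1] jawyaw 24.1 tiltx [ 0.008 -0.001 -1.   ] gap 0.501(42.7mm) F [ 1.  -0.4  3. ] q [-0.1   0.52  1.98 -0.    0.63 -0.52]
shift now-axes [   6.5 -291.2   42.3]  rotvec [-42.88   0.29   0.37]  shift after-turn axes [   5.1 -242.2 -167.1]
shift now-axes [   6.5 -291.2   42.3]  rotvec [137.12   0.46  -0.37]  shift after-turn axes [  5.1 242.2 167.1]
```

View pics/w6.png

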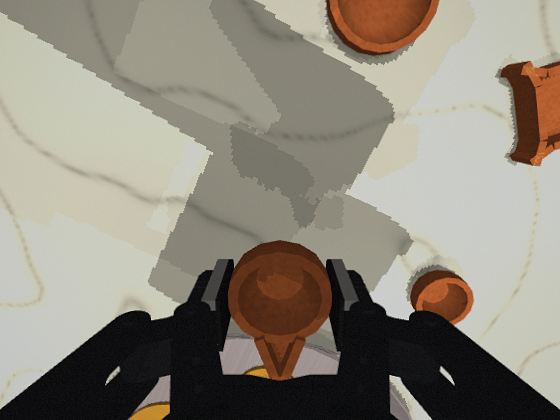

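move_arm(deltas=[30,0,0,0,-4,0,0,30,0,0,0,-7.4,0,0,30,0,0,0,-8,0,0,30,0,0,0,-8,0,0,30,0,0,0,-7.5,0,0,30,0,-8,-6,-6,0,0,30,0,-18,-12,-2,0,0,30,0,-27,-19,0,0,0,30,0,-30,-21,0,0,0,30,0,-30,-21,0,0,0])

```text
t: 13.2
tcp_pos: [0.5163, -0.0519, 0.0995]
tool_rot: [-0.39, 0.59, 0.39, 0.59]
force: [0.5, -0.6, -1.0]
finger_gap: 0.501
```

move_arm(deltas=[30,0,-30,-21,0,0,0,30,0,-30,-21,0,0,0,30,0,-30,-21,0,0,0,30,0,-22,-14,0,0,0,30,0,-12,-8,0,0,0,30,0,-4,-2,0,0,0,30,0,0,0,0,0,0])

```text
t: 13.9
tcp_pos: [0.5991, -0.1805, 0.099]
tool_rot: [-0.39, 0.59, 0.391, 0.59]
force: [-0.4, 0.2, -1.1]
finger_gap: 0.504
```

Run:
```python
from h import *
go(604.6,-181.6,40,67)
```

```text
t 13.90 tcp [ 599.1 -180.5   99. ] jawyaw 67.0 tiltx [-0.001  0.001 -1.   ] gap 0.504(43.1mm) F [-0.4  0.2 -1.1] q [-0.47  0.69  1.54  0.    0.91 -1.64]
shift now-axes [59.  -5.6  1.2]  rotvec [-0.02  0.02 -0.08]  shift after-turn axes [59.  -5.5  1.2]
shift now-axes [59.  -5.6  1.2]  rotvec [ 1.7998e+02 -1.3000e-01 -3.0000e-02]  shift after-turn axes [59.   5.5 -1.2]
```

move_arm(deltas=[30,0,-5,1,0,0,0,30,20,0,0,0,0,0,30,25,0,0,0,0,0,30,15,0,0,0,0,0,30,10,0,0,0,0,0,30,8,0,0,0,0,0,30,5,0,0,0,0,0,30,3,0,0,0,0,0,30,0,0,0,0,0,0])

```text
t: 14.8
tcp_pos: [0.6048, -0.1822, 0.0134]
tool_rot: [-0.39, 0.59, 0.39, 0.59]
force: [-0.4, 0.7, -0.7]
finger_gap: 0.502
```

Run:
```python
from h import *
go(604.6,-181.6,9.5,67)
```

```text
t 14.80 tcp [ 604.8 -182.2   13.4] jawyaw 67.0 tiltx [ 0. -0. -1.] gap 0.502(42.9mm) F [-0.4  0.7 -0.7] q [-0.47  0.83  1.55  0.    0.76 -1.64]
shift now-axes [3.9 0.4 0.5]  rotvec [-0.02 -0.    0.01]  shift after-turn axes [3.9 0.4 0.5]
shift now-axes [3.9 0.4 0.5]  rotvec [1.7998e+02 2.0000e-02 0.0000e+00]  shift after-turn axes [ 3.9 -0.4 -0.5]
```

move_arm(deltas=[30,2,0,0,0,0,0,30,1.5,0,0,0,0,0,30,0,0,0,0,0,0,46,0,0,0,0,0,0,50,0,0,0,0,0,0,58,0,0,0,0,0,0,62,0,0,0,0,0,0,62,-15,0,0,0,0,0,62,-25,0,0,0,0,0,62,-40,0,0,0,0,0])

```text
t: 15.8
tcp_pos: [0.6031, -0.1814, 0.0894]
tool_rot: [-0.389, 0.591, 0.392, 0.589]
force: [-0.2, -0.2, -0.1]
finger_gap: 0.726
```

move_arm(deltas=[62,-40,0,0,0,0,0,62,0,0,0,0,0,0])

```text
t: 16.0
tcp_pos: [0.6088, -0.1841, 0.1372]
tool_rot: [-0.395, 0.587, 0.386, 0.592]
force: [-0.3, -0.2, 0.1]
finger_gap: 0.723
```

Run:
```python
from h import *
d=viewer.snapshot("wrist"); pickle.dump(d,open(f"w7.pkl","wb")); cv2.imwrite(f"pics/w7.png",d["image"][:,:,::-1])
chk(d,"S",(604.6,-181.6),-23)
chk(d,"B",(521,-102),157)
go(582,217.3,130,41.9)
go(582,217.3,130,41.9+90)
```

```text
S fit xyz [ 605.8 -182.4    3.6] yaw -23.1 iou 0.965 off [ 1.2 -0.8]
B fit xyz [ 522.  -103.    10.6] yaw 156.0 iou 0.948 off [ 1. -1.]
t 16.05 tcp [ 607.1 -183.3  134.4] jawyaw 67.0 tiltx [ 0.008 -0.004 -1.   ] gap 0.726(62.0mm) F [ 0.4  0.1 -0.1] q [-0.47  0.65  1.5   0.    0.98 -1.64]
shift now-axes [  2.7 179.6 358.9]  rotvec [25.1   0.08  0.5 ]  shift after-turn axes [  4.4 314.9 248.9]
shift now-axes [  2.7 179.6 358.9]  rotvec [-1.549e+02 -6.800e-01  1.000e-01]  shift after-turn axes [   4.4 -314.9 -248.9]
t 16.05 tcp [ 607.1 -183.3  134.4] jawyaw 67.0 tiltx [ 0.008 -0.004 -1.   ] gap 0.726(62.0mm) F [ 0.4  0.1 -0.1] q [-0.47  0.65  1.5   0.    0.98 -1.64]
shift now-axes [  2.7 179.6 358.9]  rotvec [-64.9   -0.31   0.42]  shift after-turn axes [   4.4 -248.9  314.9]
shift now-axes [  2.7 179.6 358.9]  rotvec [115.1    0.48   0.35]  shift after-turn axes [   4.4  248.9 -314.9]
```

View pics/w7.png

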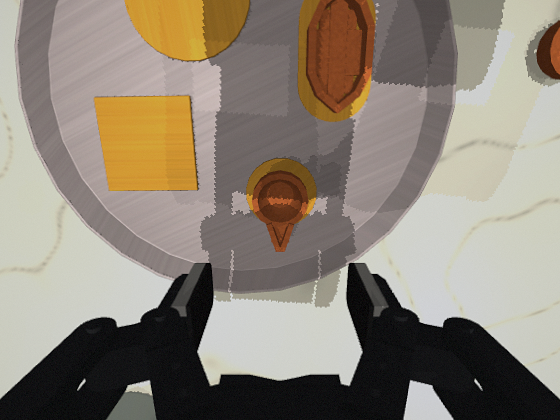

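Small diya centred within about 1.5 mm on its coaster (280,203). Now the square.

move_arm(deltas=[85,0,0,0,8.4,0,0,85,0,0,0,8.4,0,0,85,0,0,0,8.3,0,0,85,0,35,27.5,0,0,0,85,0,38,30,0,0,0,85,0,38,30,0,0,0,85,0,38,30,0,0,0,85,0,38,30,0,0,0,85,0,38,30,0,0,0,85,0,38,30,0,0,0])

```text
t: 17.05
tcp_pos: [0.5822, 0.154, 0.129]
tool_rot: [-0.253, 0.661, 0.253, 0.66]
force: [0.0, -0.0, -1.1]
finger_gap: 0.997
```

move_arm(deltas=[85,0,35,27.5,0,0,0,85,0,15,12,0,0,0,85,0,0,0,0,0,0])

```text
t: 17.35
tcp_pos: [0.5779, 0.2188, 0.1289]
tool_rot: [-0.254, 0.66, 0.255, 0.659]
force: [-0.5, -0.2, -0.6]
finger_gap: 0.993
```

Run:
```python
from h import *
d=viewer.snapshot("wrist"); pickle.dump(d,open(f"w8.pkl","wb")); cv2.imwrite(f"pics/w8.png",d["image"][:,:,::-1])
chk(d,"Q",(581.5,217.3),42)
go(581.5,217.3,40,42)
```

```text
Q fit xyz [581.5 218.2   1. ] yaw 42.2 iou 0.951 off [0.  0.9]
t 17.40 tcp [578.3 216.9 129. ] jawyaw 42.1 tiltx [-0.002 -0.001 -1.   ] gap 0.992(84.7mm) F [ 0.2 -0.1 -0.5] q [ 0.18  0.64  1.54 -0.    0.96 -0.56]
shift now-axes [89.  -1.9  2.8]  rotvec [ 0.06 -0.11 -0.05]  shift after-turn axes [89.  -1.8  2.6]
shift now-axes [89.  -1.9  2.8]  rotvec [-1.7994e+02  7.0000e-02 -1.7000e-01]  shift after-turn axes [89.   1.8 -2.6]
```

View pics/w8.png

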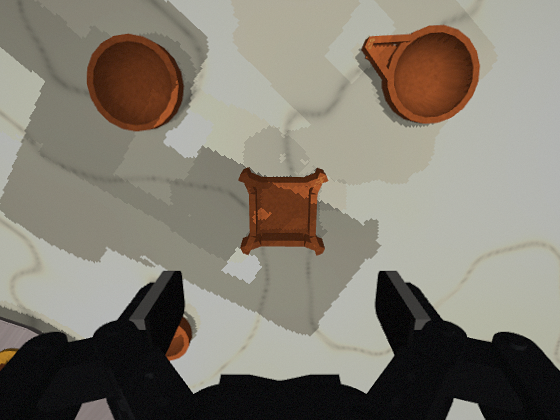

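The square is at (283,212), edges parallel to the jaws. Descend.

move_arm(deltas=[85,15,-1.8,2.8,0,0,0,85,30,0,0,0,0,0,85,30,0,0,0,0,0,85,25,0,0,0,0,0,85,15,0,0,0,0,0,85,8,0,0,0,0,0,85,4,0,0,0,0,0,75,0,0,0,0,0,0,70,0,0,0,0,0,0,65,0,0,0,0,0,0])

```text
t: 18.4
tcp_pos: [0.5836, 0.2165, 0.004]
tool_rot: [-0.253, 0.66, 0.253, 0.661]
force: [0.2, -1.0, -0.0]
finger_gap: 0.762
```

Run:
```python
from h import *
go(581.5,217.8,1,42)
```

```text
t 18.40 tcp [583.6 216.5   4. ] jawyaw 41.9 tiltx [ 0.002  0.    -1.   ] gap 0.762(65.1mm) F [ 0.2 -1.  -0. ] q [ 0.18  0.84  1.58 -0.    0.73 -0.56]
shift now-axes [ 3.   2.4 -0.7]  rotvec [-0.1   0.11  0.07]  shift after-turn axes [ 3.   2.4 -0.7]
shift now-axes [ 3.   2.4 -0.7]  rotvec [ 1.799e+02  1.100e-01 -1.700e-01]  shift after-turn axes [ 3.  -2.4  0.7]
```

move_arm(deltas=[60,3,2.4,-0.7,0,0,0,55,0,0,0,0,0,0,50,0,0,0,0,0,0,45,0,0,0,0,0,0,40,0,0,0,0,0,0,40,0,0,0,0,0,0,40,-8,0,0,0,0,0,40,-20,0,0,0,0,0,40,-30,0,0,0,0,0,40,-40,0,0,0,0,0])

```text
t: 19.4
tcp_pos: [0.5793, 0.217, 0.0972]
tool_rot: [-0.253, 0.662, 0.253, 0.659]
force: [0.4, 0.1, 0.1]
finger_gap: 0.605
```

Run:
```python
from h import *
d=viewer.snapshot("wrist"); cv2.imwrite(f"pics/w9.png",d["image"][:,:,::-1])
go(525.2,-265.6,100,67)
```

```text
t 19.45 tcp [584.1 218.2 105. ] jawyaw 41.9 tiltx [ 0.009  0.001 -1.   ] gap 0.600(51.3mm) F [ 1.7 -0.   3.3] q [ 0.18  0.68  1.55 -0.    0.9  -0.55]
shift now-axes [   3.7 -320.7 -367. ]  rotvec [-25.1    0.38   0.39]  shift after-turn axes [   5.  -134.8 -468.3]
shift now-axes [   3.7 -320.7 -367. ]  rotvec [154.9    0.54  -0.53]  shift after-turn axes [  5.  134.8 468.3]
```

View pics/w9.png

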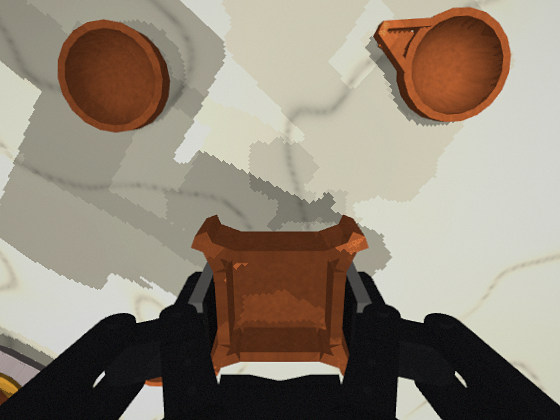

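move_arm(deltas=[40,0,0,0,-5,0,0,40,0,0,0,-7.6,0,0,40,0,0,0,-7.5,0,0,40,0,-3,-10,-5,0,0,40,0,-6,-20,0,0,0,40,0,-9,-30,0,0,0,40,0,-12,-40,0,0,0,40,0,-12,-40,0,0,0,40,0,-12,-40,0,0,0,40,0,-12,-42,0,0,0])

```text
t: 20.45
tcp_pos: [0.5537, -0.014, 0.098]
tool_rot: [-0.391, 0.589, 0.39, 0.59]
force: [0.8, -0.4, 0.1]
finger_gap: 0.6
```

move_arm(deltas=[40,0,-12,-42,0,0,0,40,0,-12,-42,0,0,0,40,0,-12,-42,0,0,0,40,0,-12,-42,0,0,0,40,0,-9,-32,0,0,0,40,0,-7,-22,0,0,0,40,0,-4,-12,0,0,0,40,0,0,0,0,0,0])

```text
t: 21.25
tcp_pos: [0.525, -0.2561, 0.0979]
tool_rot: [-0.39, 0.59, 0.389, 0.59]
force: [-0.1, 0.3, -1.2]
finger_gap: 0.603
```

Run:
```python
from h import *
go(525.2,-265.6,40,67)
```

```text
t 21.25 tcp [ 525.  -256.1   97.9] jawyaw 66.9 tiltx [ 0.001 -0.001 -1.   ] gap 0.603(51.5mm) F [-0.1  0.3 -1.2] q [-0.64  0.65  1.65 -0.    0.84 -1.81]
shift now-axes [57.9 -3.9 -8.6]  rotvec [-0.14 -0.03  0.07]  shift after-turn axes [57.9 -3.9 -8.7]
shift now-axes [57.9 -3.9 -8.6]  rotvec [1.7986e+02 1.1000e-01 4.0000e-02]  shift after-turn axes [57.9  3.9  8.7]
```

move_arm(deltas=[40,0,-3.5,-8,0,0,0,40,20,0,0,0,0,0,40,25,0,0,0,0,0,40,15,0,0,0,0,0,40,10,0,0,0,0,0,40,7,0,0,0,0,0,40,5,0,0,0,0,0,40,3,0,0,0,0,0,40,0,0,0,0,0,0])

```text
t: 22.15
tcp_pos: [0.5251, -0.2631, 0.0129]
tool_rot: [-0.39, 0.59, 0.39, 0.59]
force: [-0.2, -0.4, -0.3]
finger_gap: 0.602
```

Run:
```python
from h import *
go(525.2,-265.6,9,67)
```

```text
t 22.15 tcp [ 525.1 -263.1   12.9] jawyaw 67.0 tiltx [ 0. -0. -1.] gap 0.602(51.4mm) F [-0.2 -0.4 -0.3] q [-0.65  0.79  1.67 -0.    0.68 -1.82]
shift now-axes [ 3.9 -1.1 -2.2]  rotvec [-0.01 -0.    0.01]  shift after-turn axes [ 3.9 -1.1 -2.2]
shift now-axes [ 3.9 -1.1 -2.2]  rotvec [1.7999e+02 2.0000e-02 1.0000e-02]  shift after-turn axes [3.9 1.1 2.2]
```

move_arm(deltas=[40,1,-1,-2,0,0,0,40,2,0,0,0,0,0,40,0.5,0,0,0,0,0,54,0,0,0,0,0,0,58,0,0,0,0,0,0,64,0,0,0,0,0,0,70,0,0,0,0,0,0,70,-15,0,0,0,0,0,70,-25,0,0,0,0,0,70,-40,0,0,0,0,0])

```text
t: 23.15
tcp_pos: [0.5238, -0.2644, 0.0891]
tool_rot: [-0.389, 0.59, 0.392, 0.589]
force: [-0.3, -0.4, 0.2]
finger_gap: 0.817
```

move_arm(deltas=[70,-40,0,0,0,0,0,70,0,0,0,0,0,0])

```text
t: 23.35
tcp_pos: [0.5286, -0.2677, 0.1361]
tool_rot: [-0.395, 0.588, 0.386, 0.591]
force: [-0.9, 0.5, 0.4]
finger_gap: 0.82
```

Run:
```python
from h import *
d=viewer.snapshot("wrist"); pickle.dump(d,open(f"w10.pkl","wb")); cv2.imwrite(f"pics/w10.png",d["image"][:,:,::-1])
chk(d,"Q",(525.2,-265.6),67)
go(590,361,130,-160.9+90)
```

```text
Q fit xyz [ 525.9 -265.3    8.3] yaw 67.0 iou 0.955 off [0.7 0.3]
t 23.40 tcp [ 527.1 -266.7  133.5] jawyaw 67.0 tiltx [ 0.007 -0.005 -1.   ] gap 0.817(69.8mm) F [-0.4  0.1  0.6] q [-0.66  0.61  1.61 -0.    0.91 -1.83]
shift now-axes [  0.7 187.4 602.4]  rotvec [-42.1   -0.29   0.39]  shift after-turn axes [   3.5 -264.8  572.6]
shift now-axes [  0.7 187.4 602.4]  rotvec [137.9    0.5    0.36]  shift after-turn axes [   3.5  264.8 -572.6]
```

View pics/w10.png

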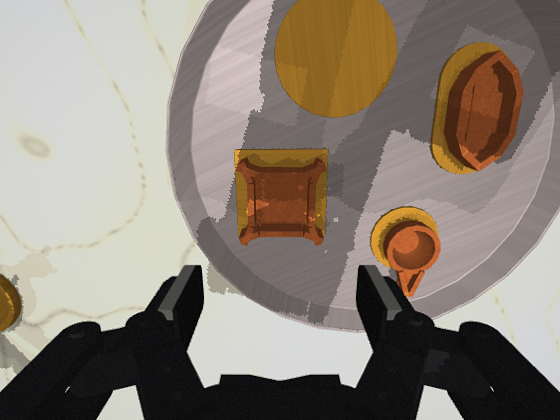

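Square is within 1 mm on its coaster (283,200). Now the large diya.

move_arm(deltas=[85,0,0,0,-8.4,0,0,85,0,0,0,-8.4,0,0,85,0,0,0,-8.4,0,0,85,0,0,0,-8.4,0,0,85,0,0,0,-8.4,0,0,85,0,-18,39,0,0,0,85,0,-19,41,0,0,0,85,0,-19,41,0,0,0,85,0,-19,41,0,0,0,85,0,-19,41,0,0,0])

```text
t: 24.4
tcp_pos: [0.547, -0.0409, 0.1286]
tool_rot: [-0.575, 0.411, 0.576, 0.411]
force: [0.8, 1.0, 0.5]
finger_gap: 0.994
```

move_arm(deltas=[85,0,-19,41,0,0,0,85,0,-19,41,0,0,0,85,0,-19,41,0,0,0,85,0,-19,41,0,0,0,85,0,-19,41,0,0,0,85,0,-19,41,0,0,0,85,0,-19,41,0,0,0,85,0,-19,41,0,0,0,85,0,-10,22,0,0,0,85,0,0,0,0,0,0])

```text
t: 25.4
tcp_pos: [0.5862, 0.3445, 0.1282]
tool_rot: [-0.576, 0.409, 0.577, 0.409]
force: [0.1, 0.1, 0.2]
finger_gap: 0.995
```

Run:
```python
from h import *
d=viewer.snapshot("wrist"); pickle.dump(d,open(f"w11.pkl","wb")); cv2.imwrite(f"pics/w11.png",d["image"][:,:,::-1])
chk(d,"L",(590,361),-161)
go(590,361,60,109)
```

```text
L fit xyz [590.8 361.5  -1.3] yaw -161.3 iou 0.955 off [0.8 0.5]
t 25.45 tcp [586.  342.2 128.1] jawyaw 109.2 tiltx [-0.002 -0.001 -1.   ] gap 0.999(85.3mm) F [0.2 0.3 0.4] q [ 0.36  0.72  1.37 -0.    1.06 -1.54]
shift now-axes [ 68.  -10.1  16.4]  rotvec [ 0.17 -0.02 -0.12]  shift after-turn axes [68.1 -9.9 16.4]
shift now-axes [ 68.  -10.1  16.4]  rotvec [-1.7983e+02  2.0000e-01 -3.0000e-02]  shift after-turn axes [ 68.1   9.9 -16.4]
```

View pics/w11.png

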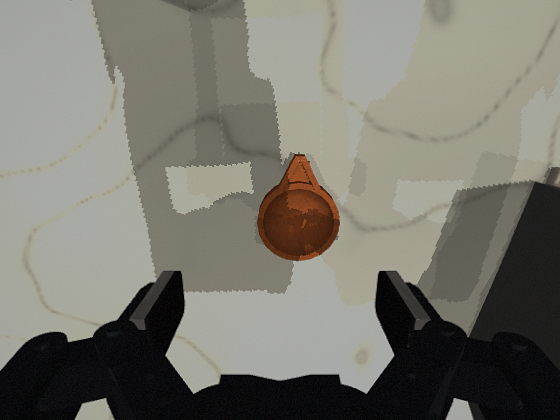

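move_arm(deltas=[85,10,-10,16.6,0,0,0,85,25,0,0,0,0,0,85,20,0,0,0,0,0,85,10,0,0,0,0,0,85,3,0,0,0,0,0,85,0,0,0,0,0,0])

```text
t: 26.05
tcp_pos: [0.5913, 0.3589, 0.0611]
tool_rot: [-0.575, 0.411, 0.576, 0.411]
force: [0.8, -0.1, 0.7]
finger_gap: 0.997
```

Run:
```python
from h import *
go(590.5,361.3,1,109)
```

```text
t 26.05 tcp [591.3 358.9  61.1] jawyaw 108.9 tiltx [-0.001 -0.    -1.   ] gap 0.997(85.1mm) F [ 0.8 -0.1  0.7] q [ 0.38  0.82  1.37 -0.    0.96 -1.52]
shift now-axes [60.1 -0.   2.5]  rotvec [-0.07 -0.01 -0.05]  shift after-turn axes [60.1  0.   2.5]
shift now-axes [60.1 -0.   2.5]  rotvec [ 1.7993e+02 -8.0000e-02  2.0000e-02]  shift after-turn axes [60.1 -0.  -2.5]
```

move_arm(deltas=[85,15,0,2.3,0,0,0,85,20,0,0,0,0,0,85,12,0,0,0,0,0,85,8,0,0,0,0,0,85,5,0,0,0,0,0,85,1,0,0,0,0,0,80,0,0,0,0,0,0,75,0,0,0,0,0,0])

```text
t: 26.85
tcp_pos: [0.5911, 0.3623, 0.001]
tool_rot: [0.576, -0.41, -0.575, -0.411]
force: [0.2, -0.5, 0.2]
finger_gap: 0.883
```

Run:
```python
from h import *
go(590.5,361.3,0,109)
```

```text
t 26.85 tcp [591.1 362.3   1. ] jawyaw 109.0 tiltx [ 0.001  0.001 -1.   ] gap 0.883(75.4mm) F [ 0.2 -0.5  0.2] q [ 0.39  0.9   1.38 -0.    0.86 -1.51]
shift now-axes [ 1.   0.9 -0.7]  rotvec [-0.01  0.    0.08]  shift after-turn axes [ 1.   0.9 -0.7]
shift now-axes [ 1.   0.9 -0.7]  rotvec [ 1.7999e+02  1.2000e-01 -1.0000e-02]  shift after-turn axes [ 1.  -0.9  0.7]
```

move_arm(deltas=[68,0,0,0,0,0,0,65,0,0,0,0,0,0,60,0,0,0,0,0,0,55,0,0,0,0,0,0,50,0,0,0,0,0,0,50,0,0,0,0,0,0,50,-8,0,0,0,0,0,50,-20,0,0,0,0,0,50,-30,0,0,0,0,0,50,-40,0,0,0,0,0])

```text
t: 27.85
tcp_pos: [0.5885, 0.3612, 0.0967]
tool_rot: [-0.574, 0.413, 0.577, 0.409]
force: [-0.4, 1.2, -1.1]
finger_gap: 0.739
```

Run:
```python
from h import *
d=viewer.snapshot("wrist"); cv2.imwrite(f"pics/w12.png",d["image"][:,:,::-1])
go(441.2,-185.5,100,67)
```

```text
t 27.90 tcp [593.4 363.5 105.7] jawyaw 109.0 tiltx [ 0.008  0.004 -1.   ] gap 0.741(63.3mm) F [1.5 1.  3.3] q [ 0.39  0.76  1.34  0.    1.03 -1.51]
shift now-axes [   2.6  322.7 -469.5]  rotvec [42.01  0.22  0.47]  shift after-turn axes [   5.7  -74.4 -564.8]
shift now-axes [   2.6  322.7 -469.5]  rotvec [-137.99   -0.59    0.28]  shift after-turn axes [  5.7  74.4 564.8]
```

View pics/w12.png

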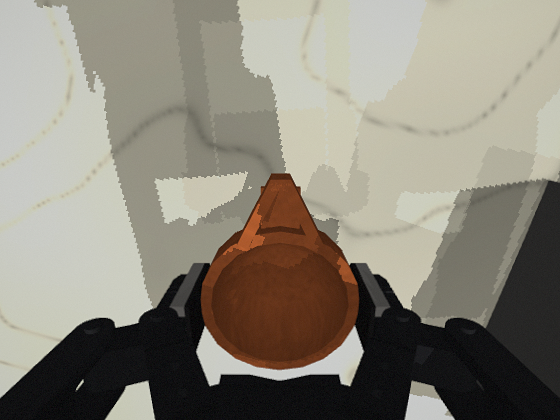

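The large diya is held (63 mm gap). Carry it to the large coaster.

move_arm(deltas=[50,0,0,0,5,0,0,50,0,0,0,8,0,0,50,0,0,0,8,0,0,50,0,0,0,8,0,0,50,0,0,0,8,0,0,50,0,-2,-12,5,0,0,50,0,-3,-24,0,0,0,50,0,-5,-36,0,0,0,50,0,-6,-43,0,0,0,50,0,-6,-43,0,0,0])

```text
t: 28.9
tcp_pos: [0.5492, 0.2068, 0.0981]
tool_rot: [-0.391, 0.59, 0.391, 0.589]
force: [1.2, -0.4, -0.8]
finger_gap: 0.74
```

move_arm(deltas=[50,0,-6,-43,0,0,0,50,0,-6,-43,0,0,0,50,0,-6,-43,0,0,0,50,0,-6,-43,0,0,0,50,0,-6,-43,0,0,0,50,0,-6,-43,0,0,0,50,0,-5,-40,0,0,0,50,0,-5,-40,0,0,0,50,0,-4,-30,0,0,0,50,0,-2,-20,0,0,0])

```text
t: 29.9
tcp_pos: [0.446, -0.172, 0.0984]
tool_rot: [-0.39, 0.59, 0.389, 0.59]
force: [0.4, 0.8, -0.0]
finger_gap: 0.737
```

move_arm(deltas=[50,0,0,-8,0,0,0,50,0,0,0,0,0,0])

```text
t: 30.1
tcp_pos: [0.4429, -0.1776, 0.0983]
tool_rot: [-0.39, 0.59, 0.39, 0.59]
force: [-0.0, 0.1, -0.7]
finger_gap: 0.739
```

Run:
```python
from h import *
go(441.2,-185.5,40,67)
```

```text
t 30.10 tcp [ 442.9 -177.6   98.3] jawyaw 66.9 tiltx [-0.  0. -1.] gap 0.739(63.1mm) F [-0.   0.1 -0.7] q [-0.62  0.56  1.92  0.    0.67 -1.78]
shift now-axes [58.3 -1.6 -8. ]  rotvec [-0.12  0.01 -0.01]  shift after-turn axes [58.3 -1.5 -8. ]
shift now-axes [58.3 -1.6 -8. ]  rotvec [ 1.7988e+02 -1.0000e-02 -2.0000e-02]  shift after-turn axes [58.3  1.5  8. ]
```

move_arm(deltas=[50,0,-2.4,-8,0,0,0,50,20,0,0,0,0,0,50,25,0,0,0,0,0,50,15,0,0,0,0,0,50,10,0,0,0,0,0,50,7,0,0,0,0,0,50,5,0,0,0,0,0,50,3,0,0,0,0,0,50,0,0,0,0,0,0])

```text
t: 31.0
tcp_pos: [0.4424, -0.1853, 0.0133]
tool_rot: [-0.39, 0.59, 0.39, 0.59]
force: [-0.5, -0.1, -0.8]
finger_gap: 0.735
```

Run:
```python
from h import *
go(442,-185.8,8.3,67)
```

```text
t 31.00 tcp [ 442.4 -185.3   13.3] jawyaw 67.0 tiltx [ 0. -0. -1.] gap 0.735(62.8mm) F [-0.5 -0.1 -0.8] q [-0.63  0.73  1.94 -0.    0.46 -1.8 ]
shift now-axes [ 5.   0.2 -0.6]  rotvec [ 0.   -0.    0.01]  shift after-turn axes [ 5.   0.2 -0.6]
shift now-axes [ 5.   0.2 -0.6]  rotvec [-1.8e+02 -2.0e-02 -1.0e-02]  shift after-turn axes [ 5.  -0.2  0.6]
```

move_arm(deltas=[50,2.5,0,-0.5,0,0,0,50,2,0,0,0,0,0,50,0,0,0,0,0,0,66,0,0,0,0,0,0,70,0,0,0,0,0,0,76,0,0,0,0,0,0,78,0,0,0,0,0,0,78,-15,0,0,0,0,0,78,-25,0,0,0,0,0,78,-40,0,0,0,0,0])

```text
t: 32.0
tcp_pos: [0.4408, -0.185, 0.0882]
tool_rot: [-0.389, 0.59, 0.392, 0.589]
force: [1.3, -1.1, -0.3]
finger_gap: 0.912
```

move_arm(deltas=[78,-40,20,20,0,0,0,78,-40,30,30,0,0,0,78,-30,30,30,0,0,0,78,0,30,30,0,0,0,78,0,0,0,0,0,0,78,0,0,0,0,0,0])

```text
t: 32.6
tcp_pos: [0.3864, -0.048, 0.1923]
tool_rot: [-0.391, 0.589, 0.39, 0.589]
force: [0.0, -0.7, 0.8]
finger_gap: 0.907
```

Run:
```python
from h import *
st()
Cc=dict(L=(441.2,-185.5,157),S=(604.6,-181.6,-23),Q=(525.2,-265.6,67),B=(521,-102,157),BL=(441,218.5,0),BS=(584,58.8,0))
for n in("wrist","top","side"):
  d=viewer.snapshot(n); pickle.dump(d,open(f"{n}9.pkl","wb")); cv2.imwrite(f"pics/{n}9.png",d["image"][:,:,::-1]); print(n)
  for k,(x,y,w) in Cc.items():
    try: chk(d,k,(x,y),w)
    except Exception as e: print(k,"not seen")
```

```text
t 32.60 tcp [386.4 -48.  192.3] jawyaw 67.1 tiltx [ 0.001 -0.001 -1.   ] gap 0.907(77.5mm) F [ 0.  -0.7  0.8] q [-0.41  0.28  2.04 -0.    0.82 -1.58]
wrist
L fit xyz [ 4.418e+02 -1.862e+02 -2.000e-01] yaw 157.3 iou 0.454 off [ 0.6 -0.7]
S fit xyz [369.1 -50.2 251. ] yaw -166.0 iou 1.0 off [-235.5  131.4]
Q fit xyz [ 596.9 -275.  -108.3] yaw 201.3 iou 0.037 off [71.7 -9.4]
B fit xyz [514.5 -98.7  15.7] yaw 157.7 iou 0.915 off [-6.5  3.3]
BL fit xyz [445.2 225.3 -11. ] yaw 24.2 iou 0.983 off [4.2 6.8]
BS fit xyz [648.5  84.5 -83.4] yaw 115.1 iou 0.743 off [64.5 25.7]
top
L fit xyz [ 492.6 -281.9 -434.3] yaw 53.1 iou 0.424 off [ 51.4 -96.4]
S fit xyz [ 605.9 -183.4    0.9] yaw -23.0 iou 0.925 off [ 1.3 -1.8]
Q fit xyz [ 5.273e+02 -2.672e+02 -1.000e-01] yaw 66.4 iou 0.938 off [ 2.1 -1.6]
B fit xyz [ 523.9 -103.9   -2.9] yaw 158.0 iou 0.86 off [ 2.9 -1.9]
BL fit xyz [448.2 227.2 -74.5] yaw 253.4 iou 0.966 off [7.2 8.7]
BS fit xyz [585.7  57.9  -2.8] yaw 5.5 iou 0.832 off [ 1.7 -0.9]
side
L fit xyz [ 436.4 -189.2   15.3] yaw 157.6 iou 0.923 off [-4.8 -3.7]
S fit xyz [ 582.8 -197.3   31.5] yaw -17.0 iou 0.907 off [-21.8 -15.7]
Q fit xyz [ 502.6 -279.    36.8] yaw 66.6 iou 0.911 off [-22.6 -13.4]
B fit xyz [ 478.8 -140.8   59.6] yaw 160.8 iou 0.919 off [-42.2 -38.8]
BL fit xyz [449.4 236.7 -14.4] yaw 49.8 iou 0.932 off [ 8.4 18.2]
BS fit xyz [584.4  58.2  -0.9] yaw 8.0 iou 0.893 off [ 0.4 -0.6]h.py:63: RuntimeWarning: invalid value encountered in cast
  cv2.fillConvexPoly(m,cv2.convexHull(np.round(uv*16).astype(np.int32)),1,shift=4)
```

View pics/wrist9.png

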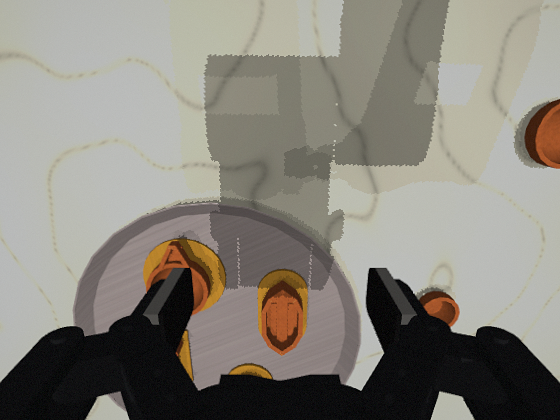

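View pics/side9.png

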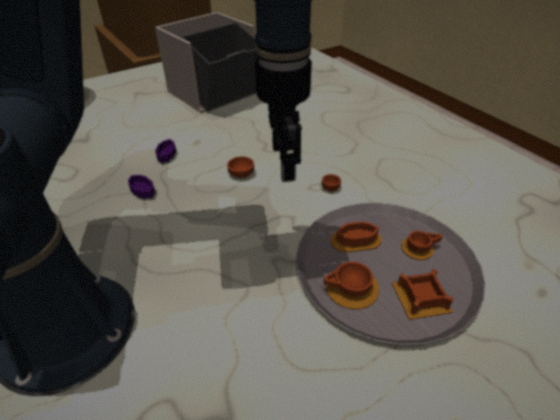

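View pics/top9.png

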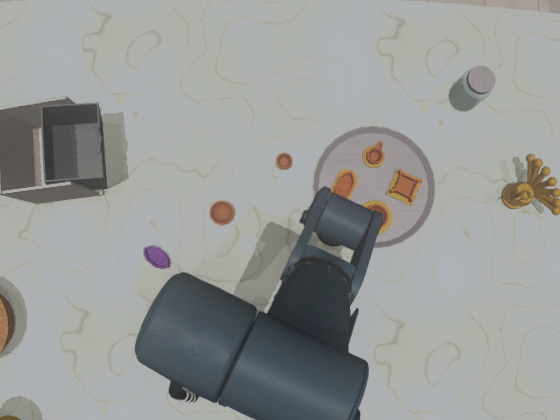

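The side view shows all four diyas upright on their coasters: boat (357,236), small (421,243), large (352,280) and square (424,290). Both bowls are in place at (240,167) and (331,183). Fitting z from a single view is degenerate, so I'll refit with the height fixed, and use depth to check z and tilt.

Run:
```python
from h import *
Cc=dict(L=(441.2,-185.5,157),S=(604.6,-181.6,-23),Q=(525.2,-265.6,67),B=(521,-102,157),BL=(441,218.3,0),BS=(583.8,58.5,0))
_p=pieces
def lift(kind):
    return [q+[0,0,0 if kind in("BL","BS") else 7] for q in _p(kind)]
import h; h.pieces=lift
for n in("side9","top9","w7","w10","side0","top0"):
  d=pickle.load(open(n+".pkl","rb"))
  for k,(x,y,w) in Cc.items():
    if n[-1]=="0" and n!="w10" and k not in("BL","BS"): continue
    if n[0]=="w" and k not in("S","Q"): continue
    if n=="top9" and k=="L": continue
    try: r=fit([d],k,(x,y,np.radians(w)))
    except Exception as e: continue
    print(n,k,(r.x[:2]-[x,y]).round(1),"iou",round(1-r.fun,3))
# rim heights from depth, side view
d=pickle.load(open("side9.pkl","rb")); m=claymask(d); v,u=np.where(m>0); P=at_depth(d,np.c_[u,v],d["depth"][v,u])*1000
for k,(x,y,w) in Cc.items():
    s=np.hypot(P[:,0]-x,P[:,1]-y)<48; print(k,"z95",np.percentile(P[s,2],95).round(1))
```

```text
side9 L [0.7 1.1] iou 0.918
side9 S [ 1.4 -0.9] iou 0.888
side9 Q [ 0.9 -1.9] iou 0.866
side9 B [-0.7 -1.1] iou 0.834
side9 BL [-0.5 -1. ] iou 0.919
side9 BS [-0.3 -1.1] iou 0.893
top9 S [-0.2 -0.8] iou 0.92
top9 Q [0.8 0.2] iou 0.935
top9 B [ 0.9 -0.3] iou 0.855
top9 BL [ 0.4 -1. ] iou 0.891
top9 BS [ 1.1 -1.5] iou 0.829
w7 S [ 0.6 -0.7] iou 0.963
w7 Q [-16.9   8.5] iou 0.336
w10 S [ 0.6 -0.5] iou 0.955
w10 Q [1.  0.1] iou 0.954
side0 BL [-0.1 -0.8] iou 0.923
side0 BS [ 0.2 -0.4] iou 0.896
top0 BL [ 0.4 -0. ] iou 0.906
top0 BS [ 1.1 -1.6] iou 0.847
L z95 37.8
S z95 34.4
Q z95 34.9
B z95 34.3
BL z95 29.0
BS z95 25.0
```

All diyas are within about 2 mm of centre, rim heights match standing on the coasters, and the bowls have not moved. Handing in.

```bash
python3 -c "
from h import *
print(job.sign_off())"
```

```text
the job is handed in; nothing more can be done
None
```

All four diyas are standing upright on their own coasters in the thali. I handed the job in at about 33 s of the 99 s allowed, with the gripper open and clear of everything. The hand-in gives no verdict.

- **Placing:** With the heights fixed, the final fits put each diya within about 2 mm of its coaster's centre (12 mm allowed). The rims sit about 7–9 mm above where they would on the marble, which fits standing on a coaster top.
- **Bowls:** Both plain bowls were left alone. Views from before and after agree to about 1 mm.
- **Purple look-alikes:** I did not touch the purple boats.

Some checks failed or were weaker:
- My first final check, which also fitted height from a single view, gave nonsense for several items, so I discarded it and refitted with height fixed.
- One fit of the square, from the picture taken before it was moved, was meaningless.
- The large diya was hidden from the top camera at the end. The side view puts it about 1.3 mm off centre, and it was mostly hidden in the last wrist view too.
- I judged uprightness by eye in the side view and from rim heights, and did not measure the tilt angle.

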